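# Square up a pendant stand's leaning upright

## Robot

A 7-joint arm with a two-finger parallel gripper is mounted at the origin on the work surface. World frame = base frame: x ahead of the robot, y to its left, z up, the work surface at z = 0. Lengths are in m, angles in rad, forces in N, time in s.
With the tool pointing down it reaches from about 0.4 to 0.75 m from the base axis. Payload 19.5 kg.
Tool frame: the origin (TCP) lies at the very end of the fingers, on their centre line; the grasp point (between the pads) lies 19 mm behind it; z points along the fingers, x is the direction in which the jaws open and shut, and the axes are right-handed (so a half turn about z gives the same grasp; the last joint's range is limited). The gripper opens to 85 mm and grips with 20 to 120 N. Pads are 22 mm wide; open, the fingers measure 114 mm over their backs; the gripper's body (76 mm by 85 mm) begins 54 mm behind the grasp point. The pads swing forward as they close: fully open they stand 13 mm farther back than shut.
Start: joints at [-1.307, 0.707, -0.028, 1.485, 0.022, 0.951, -0.075], TCP at [0.173, 0.548, 0.231] pointing down, gripper open.
Joint ranges: [-2.71, 2.71], [-0.32, 2.16], [-1.57, 1.52], [0, 2.45], [-1.46, 4.6], [0, 2.02], [-2.83, 2.83]. Speed limits (rad/s): [1.89, 1.89, 2.57, 2.57, 3.01, 3.01, 3.01].

## Interface

Orientations are given as a rotation vector (axis times angle).
In Python, from station import bot gives the robot as it stands.
- The arm moves only by the tool step_arm, never from a script. Its argument "deltas" is one flat list of numbers, 5 for each row, row after row: the gripper's target within -1 to 1 (shut at 1, half-way at 0, fully open at -1), then the shift along the tool's x, y, z in mm, then the turn about the tool's z in rad. A call has 1 to 20 rows; each row shifts and turns the pose as measured when the row begins, along the tool's axes as they then stand; what a row does not reach is not made up. A row lasts 1/12 s, in which the tool goes at most 41.7 mm and 7.16 degrees, less where a joint would pass 70% of its speed; a pose out of reach is approached as far as the arm can. A call with a gripper value outside its range is refused whole. The fingers move at their own pace and stop on an object; "grip_force" is the grip in N (left out, the last holds). Time passes only in rows, so rows that do not move let the fingers close. It gives the time, the measured TCP pose, the force and the opening at its end, in the units of the state.
- bot.state(): the state, without advancing time (a new reading comes with each control period).
- bot.grab_frame(name): name is "side" or "top" or "wrist"; returns a dict with "img" (400x640x3 uint8, red, green, blue), "depth" (400x640 float32, m along the optical axis (not along the pixel's ray), 0 where there is no reading), "fx", "fy", "cx", "cy" (pixels), "dist_coeffs" ([k1, k2, p1, p2, k3] as OpenCV has them; the pictures are not rectified), "rvec" (rotation vector, rad) and "tvec" (3), from world to camera coordinates, as OpenCV has them. Camera axes: x right, y down, z forward; pixel columns grow to the right and rows downward; lengths in m; the calibration is good to about 2 mm. A picture is of the moment at which its call begins.
- bot.finish_job(): hands the job in, once; it reports no verdict.
The state is a dict: "time": time; "q": joint angles; "qd": joint speeds; "tau": joint torques, N m; "ee_pos": TCP position; "tcp_rot": TCP orientation; "contact_force": force on the tool from outside, world axes, zero at the start; "ft_torque": the same for the moment, N m; "grip_width": finger opening in m.
Only numpy, scipy, OpenCV 4.12 (cv2) and the standard library are available. Lean on these libraries where they do the work, as an engineer would, in place of code of your own. Each camera call takes 0.05 s, during which the arm holds its last target. There are 200 camera calls.

## Task

The upright of the little pendant stand has just been glued and leans over its base. Pull the steel square up out of its spring clip, stand it on the base with its blade pointing straight away from the upright, and press it into the corner until its foot and blade sit flat on the base and the back of its thick stock lies flat against the upright, so that the upright stands square. Finish while still gripping the square and holding it pressed there, and leave the other tools and parts where they are.

Things in the scene. Friction and masses are not known exactly. Their poses are not given: they have to be found in the camera images.
- square: Steel engineer's square, 0.45 kg, upright in the clip. Dark stock 28 (x) x 18 (y) x 105 mm (z); bright blade, 25 mm high (z), 3 mm thick (y), runs along +x from the stock's foot to x = 140 mm, its lower edge level with the foot. Origin at the heel (outer corner): back face of the stock x = 0, mid-thickness, foot z = 0. Measuring faces: stock's back x = 0 and underside z = 0.
- square_grip (a point): Where to grip the square: on the stock, 16 mm in front of its back face and 85 mm above its foot (20 mm below its top); fingers close along the square's y on the 18 mm thickness. A grip of 30 to 60 N is plenty; squeezed much harder the square twists in the pads as it is pulled. Axes as the square's.
- clip: Fixed wooden tool block 170 (x) x 70 (y) x 20 mm, origin under its centre. The square stands on its top, heel at x = -60 mm, blade along +x. Two sprung steel leaves (x -58 to -34 mm, |y| under 30 mm, up to 53 mm above the bench) grip the stock's sides below the grip point, snugly: it slides out with a straight upward pull of about 7 to 11 N, weight included, over 30 mm.
- glue_board: Fixed plywood board 250 (x) x 150 (y) x 9 mm, origin under its centre, carrying the stand. On it, centred, is the stand's base. Four steel hold-down clips grip the base's long edges at x = 0 and x = 75 mm, |y| 49 to 68 mm, up to 32 mm above the bench.
- base: The stand's base, pale wood 200 (x) x 110 (y) x 16 mm (z), fixed on the board; origin under its centre, its top face 25 mm above the bench. Axes as the board's.
- upright: The stand's upright, dark wood, 22 x 22 mm and 110 mm tall, origin in the middle of its foot, which stays on the base's top at x = -66 mm, y = 0 of the board. z runs up the upright, x as the board's when it is square.
- corner (a point): The inside corner where the upright's front face meets the base's top face, mid-width of the upright (x = -55 mm, y = 0, 25 mm above the bench, of the board). Axes as the board's: +x runs along the base away from the upright, z up. The base is clear for 155 mm in front of it.
- lean (a joint): Lean of the upright about its foot (rad): 0 is exactly square to the base, positive leans over the base (towards the board's +x); starts 0.05 to 0.10. The joint is stiff: about 1.5 to 3 N at 100 mm height straightens it; let go when square, it creeps back over the base. It can be pushed up to 0.06 past square.
- anvil: Small steel double-horn anvil, 115 x 30 x 38 mm, a bystander; origin under its centre.
- spool: Spool of copper wire, 52 mm diameter, 46 mm high, a bystander; origin under its centre.
- pliers: Pliers with red handles lying flat, about 135 x 55 x 11 mm, a bystander; origin at the pivot, on the bench.
Things that resemble listed ones, but are neither listed nor needed, are in the scene too. What is meant by the square is not green, and is the larger of those in its own colour.

How it is judged:
By the outcome, as a careful person would: the job done as asked, in the order asked, and still so for the second after the job is handed in, while the arm keeps its last pose, push and grip.
It also fails if it takes over 45 s, if anything falls off the work surface, if the arm or the gripper's body presses on something with over 40 N, if the wrist force passes 120 N, or if a joint passes its speed limit or range.

## Working session

There is one attempt and no reset: what is moved stays moved. The work goes in short steps, Python scripts to look and compute and a tool call to move; the robot and the scene stay as the last step left them, time stands still between calls to the robot, and variables do not carry over. Pictures are saved under pics/ and viewed, about 8 in all and at most 12, crops included, and the job is handed in when it is done.

Besides the shell and the picture viewer there is one more tool, called after "Emit:" as a command line: name --argument value ..., lists and objects as JSON in quotes. step_arm: Moves the arm, as the interface text tells. Its arguments: {"type":"object","properties":{"deltas":{"type":"array","items":{"type":"number"}},"grip_force":{"type":"number"}},"required":["deltas"]}

```bash
mkdir -p pics; ls; cat > h.py <<'E'
import numpy as np,cv2
from station import bot
def grab(n):
    f=bot.grab_frame(n); f['K']=np.array([[f['fx'],0,f['cx']],[0,f['fy'],f['cy']],[0,0,1]]); f['R']=cv2.Rodrigues(np.array(f['rvec'],float))[0]; f['t']=np.array(f['tvec'],float).ravel(); f['D']=np.array(f['dist_coeffs'],float); return f
def ray(f,uv):
    p=cv2.undistortPoints(np.array(uv,float).reshape(-1,1,2),f['K'],f['D']).reshape(-1,2)
    d=np.c_[p,np.ones(len(p))]; return -f['R'].T@f['t'], d@f['R']
def onz(f,uv,z):
    c,d=ray(f,uv); return c+d*((z-c[2])/d[:,2])[:,None]
def bydepth(f,uv):
    c,d=ray(f,uv); uv=np.array(uv,int).reshape(-1,2); return c+d*f['depth'][uv[:,1],uv[:,0]][:,None]
def proj(f,P):
    return cv2.projectPoints(np.array(P,float).reshape(-1,1,3),np.array(f['rvec'],float),f['t'],f['K'],f['D'])[0].reshape(-1,2)
def cloud(f):
    v,u=np.mgrid[0:400,0:640]; uv=np.c_[u.ravel(),v.ravel()]; return bydepth(f,uv).reshape(400,640,3)
def save(f,name): cv2.imwrite('pics/'+name,f['img'][:,:,::-1])
E
python3 - <<'E'
from h import *
import pickle
for n in ('side','top'):
    f=grab(n); save(f,n+'1.png'); pickle.dump(f,open(n+'1.pkl','wb')); print(n,-f['R'].T@f['t'],f['fx'],(f['depth']>0).mean())
print(bot.state())
E
```

```text
pics
side [-0.04905444 -0.68630725  0.68211577] 505.7691071858871 0.99605078125
top [0.39403546 0.00172811 0.86526252] 390.9690235269128 0.9959296875
{'time': 0.1, 'q': array([-1.30670214,  0.70702157, -0.02761564,  1.48495358,  0.02197671,
        0.95092833, -0.07554167]), 'qd': array([ 0.00036902, -0.00026234, -0.00068922, -0.00134366,  0.00144838,
        0.00030038, -0.00075384]), 'tau': array([ 2.17376670e-03, -8.84294701e+01,  1.23713125e+00, -2.36459988e+01,
        1.71867554e-02,  5.02200768e-03,  5.71571078e-06]), 'ee_pos': array([0.17302525, 0.54809076, 0.23088493]), 'tcp_rot': array([ 2.53341869e+00,  1.85676441e+00, -1.26553823e-03]), 'contact_force': array([ 0.311304  , -0.38635961, -0.63412855]), 'ft_torque': array([-0.03195108,  0.00942174, -0.0142505 ]), 'grip_width': 0.08530051248926185}
```

View pics/top1.png

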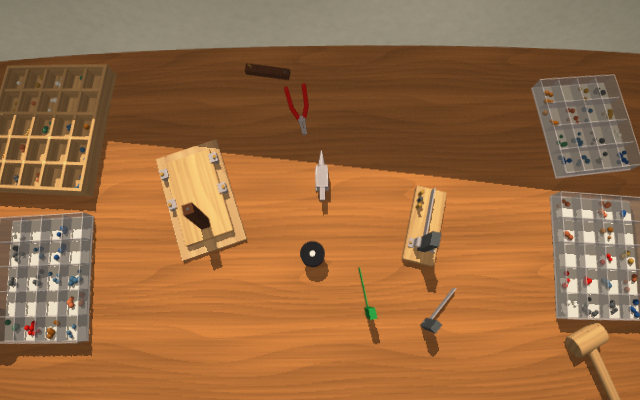

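View pics/side1.png

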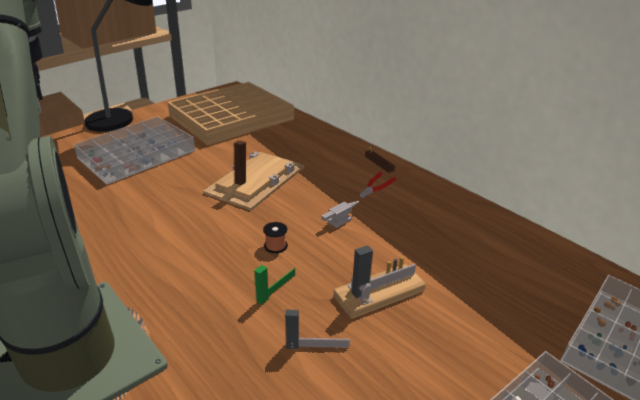

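Top view: there are three square-like things, at (428,240) dark in the clip, (432,325) dark and smaller, free-standing, and (370,313) green. The one in the clip fits: not green, the larger dark one, on a wooden block with leaves. I'll confirm it in a crop; the stand is at (200,205).

```bash
python3 - <<'E'
from h import *
import pickle
t=pickle.load(open('top1.pkl','rb'));s=pickle.load(open('side1.pkl','rb'))
a=cv2.resize(t['img'][175:345,345:475],None,fx=3,fy=3,interpolation=2)
b=cv2.resize(t['img'][130:270,145:255],None,fx=3,fy=3,interpolation=2)
h=max(a.shape[0],b.shape[0]); pad=lambda i:np.pad(i,((0,h-i.shape[0]),(0,0),(0,0)))
cv2.imwrite('pics/crop1.png',np.hstack([pad(a),pad(b)])[:,:,::-1])
C=cloud(t); 
def rect(m,z,name):
    # min-area rect of the biggest blob in mask, corners cast on plane z
    n,l,st,_=cv2.connectedComponentsWithStats(m.astype(np.uint8)); k=1+np.argmax(st[1:,4]); v,u=np.where(l==k)
    P=onz(t,np.c_[u,v],z)[:,:2]; r=cv2.minAreaRect((P*1000).astype(np.float32)); print(name,st[k],r); return r
def box(u0,u1,v0,v1):
    m=np.zeros((400,640),bool); m[v0:v1,u0:u1]=1; return m
Z=C[:,:,2]
rect(box(395,455,180,275)&(abs(Z-.02)<.006),.02,'block top')
rect(box(395,455,180,275)&(Z>.115),.125,'stock top')
rect(box(150,250,135,265)&(abs(Z-.025)<.005),.025,'base top')
rect(box(150,250,135,265)&(abs(Z-.009)<.30)&(Z>.005),.009,'board+')
rect(box(150,250,135,265)&(Z>.125),.135,'upright top')
for (u,v) in [(428,240),(432,325),(370,313),(197,208),(420,200)]: print((u,v),C[v,u])
E
```

```text
block top [ 402  186   36   81 1314] ((530.3450927734375, -234.1771240234375), (72.311279296875, 169.06637573242188), 75.61055755615234)
stock top [429 231  13  17 165] ((486.4481201171875, -223.1413116455078), (20.646516799926758, 29.614944458007812), 75.950927734375)
base top [ 160  149   73   97 3869] ((602.7413940429688, 269.9598083496094), (199.72897338867188, 137.98655700683594), 18.2025089263916)
board+ [ 156  139   91  122 6900] ((603.1737060546875, 269.28271484375), (250.88726806640625, 151.7285919189453), 18.222797393798828)
upright top [182 202  14  15 153] ((550.34814453125, 251.12840270996094), (24.70936393737793, 24.344482421875), 16.84286117553711)
(428, 240) [ 0.48661964 -0.21535359  0.10527815]
(432, 325) [ 0.32254596 -0.21909483  0.08032295]
(370, 313) [ 0.34867828 -0.09851529  0.07883786]
(197, 208) [0.55886556 0.24348802 0.10172632]
(420, 200) [ 0.58162697 -0.22206164  0.04346467]
```

View pics/crop1.png

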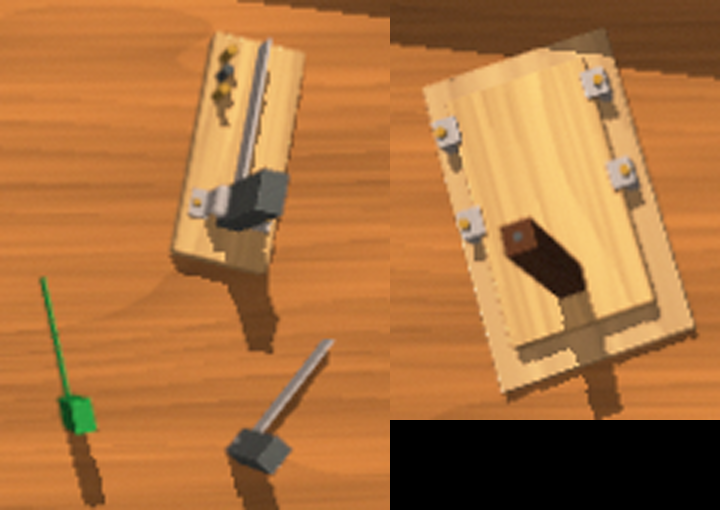

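The crop confirms it: the clip holds the largest dark square, with a long bright blade and spring leaves, and the lone grey one is clearly smaller. The block (169×72 mm), board (251×152 mm) and stock top (30×21 mm) measure close to their given sizes. The stock centre lies within 1 mm of where the block pose puts it. I'll move by a waypoint.

```bash
cat >> h.py <<'E'
from scipy.spatial.transform import Rotation as Ro
SQ=np.deg2rad(-14.3); BD=np.deg2rad(18.2)
def togo(x,y,z,yaw_x):
    "tool-frame mm to target TCP (mm) and turn so that tool x points along yaw_x"
    s=bot.state(); R=Ro.from_rotvec(s['tcp_rot']).as_matrix(); p=s['ee_pos']*1000
    d=R.T@(np.array([x,y,z])-p); yaw=np.arctan2(R[1,0],R[0,0])
    print('t',s['time'],'p',p.round(1),'yaw',np.rad2deg(yaw).round(2),'zax',R[:,2].round(4),'F',s['contact_force'].round(2),'w',(s['grip_width']*1e3).round(1))
    print(' go',d.round(1),'turn',-((yaw_x-yaw+np.pi)%(2*np.pi)-np.pi).round(4), 'q',s['q'].round(2))
E
echo
```

Emit:
step_arm --deltas '[-1,-20,29,0,0,-1,-20,29,0,-0.004,-1,-20,29,0,-0.004,-1,-20,29,0,-0.004,-1,-20,29,0,-0.004,-1,-20,29,0,-0.004,-1,-20,29,0,-0.004,-1,-20,29,0,-0.004,-1,-20,29,0,-0.004,-1,-20,29,0,-0.004,-1,-20,29,0,-0.004,-1,-20,29,0,-0.004]' --grip_force 45

```text
time: 1.1
ee_pos: [0.444, 0.2095, 0.2275]
tcp_rot: [-2.477, -1.93, 0.01]
contact_force: [0.9, 1.7, 0.5]
grip_width: 0.0854
```

```bash
python3 -c "
from h import *
togo(487.7,-223.1,200,SQ+np.pi/2)"
```

```text
Traceback (most recent call last):
  File "h.py", line 23, in togo
    print('t',s['time'],'p',p.round(1),'yaw',np.rad2deg(yaw).round(2),'zax',R[:,2].round(4),'F',s['contact_force'].round(2),'w',(s['grip_width']*1e3).round(1))
                                                                                                                                ^^^^^^^^^^^^^^^^^^^^^^^^^^^
AttributeError: 'float' object has no attribute 'round'
```

Emit:
step_arm --deltas '[-1,-33,12,1,0,-1,-33,12,1,0,-1,-33,12,1,0,-1,-33,12,1,0,-1,-33,12,1,0,-1,-33,12,1,0,-1,-33,12,1,0,-1,-33,12,1,0,-1,-33,12,1,0,-1,-33,12,1,0,-1,-33,12,1,0,-1,-10,3,0,0,-1,0,0,0,0]'

```text
time: 2.18
ee_pos: [0.4833, -0.2124, 0.2138]
tcp_rot: [-2.485, -1.919, 0.015]
contact_force: [-0.2, 0.4, 0.6]
grip_width: 0.0851
```

```bash
sed -i "s/(s\['grip_width'\]\*1e3).round(1)/round(s['grip_width']*1e3,1)/; s/-((yaw_x-yaw+np.pi)%(2\*np.pi)-np.pi).round(4)/round(float(-((yaw_x-yaw+np.pi)%(2*np.pi)-np.pi)),4)/" h.py; python3 - <<'E'
from h import *
togo(487.7,-223.1,86,SQ+np.pi/2)
f=grab('wrist'); save(f,'wrist1.png')
u=np.array([np.cos(SQ),np.sin(SQ)]); h=np.array([.530345,-.234177])-.060*u
n=np.array([-u[1],u[0]])
top=[np.r_[h+a*u+b*n,.125] for a,b in [(0,.009),(.028,.009),(.028,-.009),(0,-.009)]]+[np.r_[h+.14*u,.045],np.r_[h+.028*u,.045]]
print(proj(f,top).round(0).tolist())
C=cloud(f); m=(C[:,:,2]>.115)&(C[:,:,2]<.14); v,w=np.where(m); print(len(v), cv2.minAreaRect((C[m][:,:2]*1000).astype(np.float32)) if len(v) else '')
b=(f['depth']>0); print(C[:,:,2][b].max())
E
```

```text
t 2.1833 p [ 483.3 -212.4  213.8] yaw 75.35 zax [-0.0092 -0.0039 -1.    ] F [-0.22  0.39  0.56] w 85.1
 go [ -8.4   8.  127.7] turn -0.0061 q [ 0.45  0.66 -0.19  1.67  0.17  0.83  1.5 ]
[[319.0, 192.0], [319.0, 229.0], [295.0, 229.0], [294.0, 192.0], [312.0, 297.0], [311.0, 196.0]]
997 ((486.2658386230469, -223.6375732421875), (17.94552993774414, 28.196556091308594), 75.37783813476562)
0.3038871483528007
```

View pics/wrist1.png

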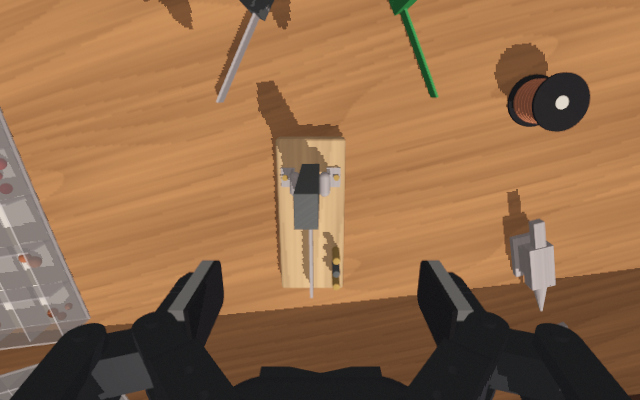

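The wrist view shows the stock top at (307,210) between the open fingers, with the blade running down to (312,297). That's on the projected outline, and the depth rectangle measures 28.2×17.9 mm at (486.3, -223.6). Next I'll centre and descend.

Emit:
step_arm --deltas '[-1,-4.5,4,0,0,-1,-4,4,0,0,-1,0,0,10,0,-1,0,0,15,0,-1,0,0,15,0,-1,0,0,15,0,-1,0,0,15,0,-1,0,0,10,0,-1,0,0,0,0]'

```text
time: 2.98
ee_pos: [0.4931, -0.2139, 0.1317]
tcp_rot: [-2.471, -1.936, 0.009]
contact_force: [0.0, -0.4, -0.1]
grip_width: 0.0856
```

```bash
sed -i 's/-14.3/-14.55/' h.py; python3 - <<'E'
from h import *
togo(488.1,-223.8,86,SQ+np.pi/2)
E
```

```text
t 2.9833 p [ 493.1 -213.9  131.7] yaw 76.15 zax [-0.006  -0.0018 -1.    ] F [ 0.04 -0.38 -0.06] w 85.6
 go [-10.7  -2.2  45.7] turn 0.0122 q [ 0.44  0.8  -0.17  1.73  0.21  0.64  1.48]
```

Emit:
step_arm --deltas '[-1,-6,-1,0,0.006,-1,-5,-1,0,0.006,-1,0,0,0,0,-1,0,0,0,0]'

```text
time: 3.32
ee_pos: [0.4894, -0.2237, 0.1335]
tcp_rot: [-2.482, -1.924, 0.008]
contact_force: [0.1, -0.2, 0.6]
grip_width: 0.0852
```

```bash
python3 - <<'E'
from h import *
togo(488.1,-223.8,86,SQ+np.pi/2)
E
```

```text
t 3.3167 p [ 489.4 -223.7  133.5] yaw 75.55 zax [-0.0045 -0.0021 -1.    ] F [ 0.14 -0.18  0.63] w 85.2
 go [-0.3 -1.  47.5] turn 0.0018 q [ 0.46  0.79 -0.17  1.73  0.21  0.64  1.49]
```

Emit:
step_arm --deltas '[-1,0,-0.5,8,0,-1,0,-0.5,8,0,-1,0,-0.5,8,0,-1,0,-0.5,8,0,-1,0,0,0,0]'

```text
time: 3.73
ee_pos: [0.4875, -0.2234, 0.0992]
tcp_rot: [2.483, 1.924, -0.006]
contact_force: [0.2, 0.3, -0.9]
grip_width: 0.0852
```

```bash
python3 - <<'E'
from h import *
togo(488.1,-223.8,86,SQ+np.pi/2)
E
```

```text
t 3.7333 p [ 487.5 -223.4   99.2] yaw 75.54 zax [-0.0028 -0.0026 -1.    ] F [ 0.24  0.29 -0.92] w 85.2
 go [-0.2  0.7 13.2] turn 0.0016 q [ 0.45  0.85 -0.15  1.77  0.22  0.55  1.47]
```

Emit:
step_arm --deltas '[-1,0,0.5,7,0,-1,0,0,5,0,-1,0,0,0,0,0.2,0,0,0,0,0.4,0,0,0,0,0.6,0,0,0,0,0.8,0,0,0,0,0.9,0,0,0,0,1,0,0,0,0,1,0,0,0,0,1,0,0,0,0]' --grip_force 45

```text
time: 4.65
ee_pos: [0.488, -0.2237, 0.0857]
tcp_rot: [2.483, 1.924, -0.006]
contact_force: [0.1, -0.3, -2.0]
grip_width: 0.0173
```

```bash
python3 - <<'E'
from h import *
togo(488.1,-223.8,86,SQ+np.pi/2)
E
```

```text
t 4.65 p [ 488.  -223.7   85.7] yaw 75.54 zax [-0.003  -0.0028 -1.    ] F [ 0.12 -0.32 -2.02] w 17.3
 go [-0.   0.1 -0.3] turn 0.0015 q [ 0.44  0.87 -0.14  1.77  0.23  0.52  1.47]
```

Emit:
step_arm --deltas '[1,0,0,-3,0,1,0,0,-4,0,1,0,0,-5,0,1,0,0,-5,0,1,0,0,-5,0,1,0,0,-5,0,1,0,0,0,0]'

```text
time: 5.23
ee_pos: [0.4869, -0.2235, 0.115]
tcp_rot: [-2.482, -1.923, 0.009]
contact_force: [-2.1, -0.5, 0.7]
grip_width: 0.0176
```

```bash
python3 - <<'E'
from h import *
togo(488.1,-223.8,216,SQ+np.pi/2)
E
```

```text
t 5.2333 p [ 486.9 -223.5  115. ] yaw 75.54 zax [-0.006 -0.002 -1.   ] F [-2.06 -0.53  0.7 ] w 17.6
 go [  -0.4    0.7 -101. ] turn 0.0015 q [ 0.45  0.82 -0.16  1.75  0.22  0.59  1.48]
```

Emit:
step_arm --deltas '[1,0,0.5,-6,0,1,0,0.5,-8,0,1,0,0,-12,0,1,0,0,-15,0,1,0,0,-15,0,1,0,0,-15,0,1,0,0,-15,0,1,0,0,-10,0,1,0,0,-4,0,1,0,0,0,0]'

```text
time: 6.07
ee_pos: [0.4894, -0.2224, 0.2255]
tcp_rot: [2.482, 1.926, -0.004]
contact_force: [-0.4, 0.2, -4.9]
grip_width: 0.0173
```

```bash
python3 - <<'E'
from h import *
togo(488.1,-223.8,216,SQ+np.pi/2)
f=grab('side'); save(f,'side2.png'); g=cv2.resize(f['img'][150:350,280:480],None,fx=3,fy=3,interpolation=2)[:,:,::-1]; cv2.imwrite('pics/side2c.png',g)
E
```

```text
t 6.0667 p [ 489.4 -222.4  225.5] yaw 75.62 zax [-0.002  -0.0017 -1.    ] F [-0.36  0.16 -4.86] w 17.3
 go [-1.6 -0.9  9.5] turn 0.0029 q [ 0.48  0.66 -0.2   1.63  0.17  0.87  1.53]
```

View pics/side2c.png

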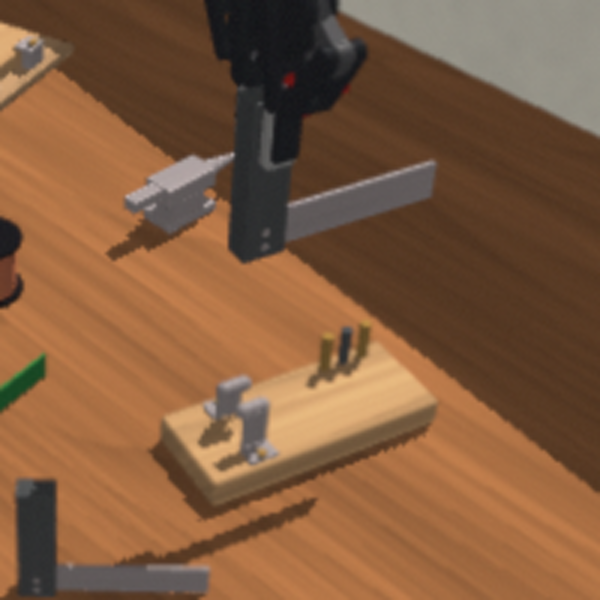

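The side crop shows the square free of the clip and held upright, stock at (260,190) and blade out to (435,170). The leaves are empty at (245,410), and the wrist carries -4.9 N, about the square's weight. I'll carry it to the stand.

Emit:
step_arm --deltas '[1,10,0,0,0,1,20,-1,0,0,1,30,-1.5,0,0,1,30,-1.5,0,0,1,30,-1.5,0,0,1,30,-1.5,0,0,1,30,-1.5,0,0,1,30,-1.5,0,0,1,30,-1.5,0,0,1,30,-1.5,0,0,1,30,-1.5,0,0,1,30,-1.5,0,0,1,30,-1.5,0,0,1,30,-1.5,0,0,1,30,-1.5,0,0,1,30,-1.5,0,0,1,25,-1,0,0,1,10,0,0,0,1,0,0,0,0]'

```text
time: 7.7
ee_pos: [0.5805, 0.2902, 0.2074]
tcp_rot: [-2.466, -1.922, 0.033]
contact_force: [-0.1, -0.5, -5.3]
grip_width: 0.0173
```

Emit:
step_arm --deltas '[1,0,0,0,-0.03,1,0,0,0,-0.06,1,0,0,0,-0.06,1,0,0,0,-0.06,1,0,0,0,-0.06,1,0,0,0,-0.06,1,0,0,0,-0.06,1,0,0,0,-0.06,1,0,0,0,-0.06,1,0,0,0,-0.04,1,0,0,0,0]'

```text
time: 8.62
ee_pos: [0.5767, 0.2836, 0.2021]
tcp_rot: [-1.796, -2.55, 0.041]
contact_force: [-0.6, -0.0, -5.1]
grip_width: 0.0177
```

```bash
python3 - <<'E'
from h import *
togo(589.7,265.1,225,BD+np.pi/2)
E
```

```text
t 8.6167 p [576.7 283.6 202.1] yaw 109.69 zax [-0.0335 -0.0089 -0.9994] F [-0.57 -0.01 -5.12] w 17.7
 go [-21.7   5.3 -23.2] turn 0.026 q [-0.39  0.88 -0.28  1.2   0.23  1.13  1.24]
```

Emit:
step_arm --deltas '[1,-5,1,-6,0.006,1,-5,1,-6,0.006,1,-5,1,-6,0.006,1,-5,1,-6,0.006,1,0,0,0,0]'

```text
time: 9.03
ee_pos: [0.589, 0.2622, 0.2284]
tcp_rot: [-1.836, -2.523, 0.044]
contact_force: [0.1, -0.5, -4.7]
grip_width: 0.0176
```

```bash
python3 - <<'E'
from h import *
togo(589.7,265.1,225,BD+np.pi/2)
E
```

```text
t 9.0333 p [589.  262.2 228.4] yaw 107.89 zax [-0.0335 -0.0104 -0.9994] F [ 0.08 -0.51 -4.69] w 17.6
 go [2.6 1.6 3.4] turn -0.0053 q [-0.35  0.86 -0.28  1.14  0.21  1.2   1.26]
```

Emit:
step_arm --deltas '[1,0,0,-8,0,1,0,0,-8,0,1,0,0,-8,0,1,0,0,0,0]'

```text
time: 9.37
ee_pos: [0.59, 0.2624, 0.2556]
tcp_rot: [-1.838, -2.522, 0.043]
contact_force: [0.7, 0.2, -4.5]
grip_width: 0.0176
```

```bash
python3 - <<'E'
from h import *
togo(589.7,265.1,225,BD+np.pi/2)
E
```

```text
t 9.3667 p [590.  262.4 255.6] yaw 107.83 zax [-0.0329 -0.0098 -0.9994] F [ 0.71  0.2  -4.51] w 17.6
 go [ 2.6  1.5 30.5] turn -0.0064 q [-0.36  0.83 -0.28  1.09  0.21  1.27  1.27]
```

Emit:
step_arm --deltas '[1,0,0,8,0,1,0,0,8,0,1,0,0,8,0,1,0,0,0,0]'

```text
time: 9.7
ee_pos: [0.5886, 0.2627, 0.2288]
tcp_rot: [-1.836, -2.523, 0.043]
contact_force: [-0.7, -0.4, -4.8]
grip_width: 0.0177
```

```bash
python3 - <<'E'
from h import *
togo(589.7,265.1,225,BD+np.pi/2)
E
```

```text
t 9.7 p [588.6 262.7 228.8] yaw 107.9 zax [-0.0334 -0.0098 -0.9994] F [-0.67 -0.4  -4.85] w 17.7
 go [1.9 1.9 3.7] turn -0.0053 q [-0.35  0.85 -0.28  1.15  0.21  1.2   1.26]
```

Emit:
step_arm --deltas '[1,1,1,8,-0.003,1,1,1,12,-0.003,1,0,0,14,0,1,0,0,14,0,1,0,0,14,0,1,0,0,14,0,1,0,0,12,0,1,0,0,10,0,1,0,0,6,0,1,0,0,0,0]'

```text
time: 10.53
ee_pos: [0.5845, 0.2645, 0.1128]
tcp_rot: [-1.823, -2.528, 0.049]
contact_force: [-0.3, 0.3, -3.9]
grip_width: 0.0176
```

```bash
python3 - <<'E'
from h import *
togo(589.7,265.1,100,BD+np.pi/2)
f=grab('side'); save(f,'side3.png'); g=cv2.resize(f['img'][90:250,180:380],None,fx=4,fy=4,interpolation=2)[:600,:,::-1]; cv2.imwrite('pics/side3c.png',g)
import pickle; pickle.dump(f,open('side3.pkl','wb')); pickle.dump(grab('top'),open('top3.pkl','wb')); pickle.dump(grab('wrist'),open('wrist3.pkl','wb'))
w=pickle.load(open('wrist3.pkl','rb')); save(w,'wrist3.png')
E
```

```text
t 10.5333 p [584.5 264.5 112.8] yaw 108.39 zax [-0.0381 -0.0111 -0.9992] F [-0.34  0.28 -3.87] w 17.6
 go [-1.1  5.6 12.6] turn 0.0033 q [-0.36  0.98 -0.26  1.29  0.25  0.95  1.22]
```

View pics/side3c.png

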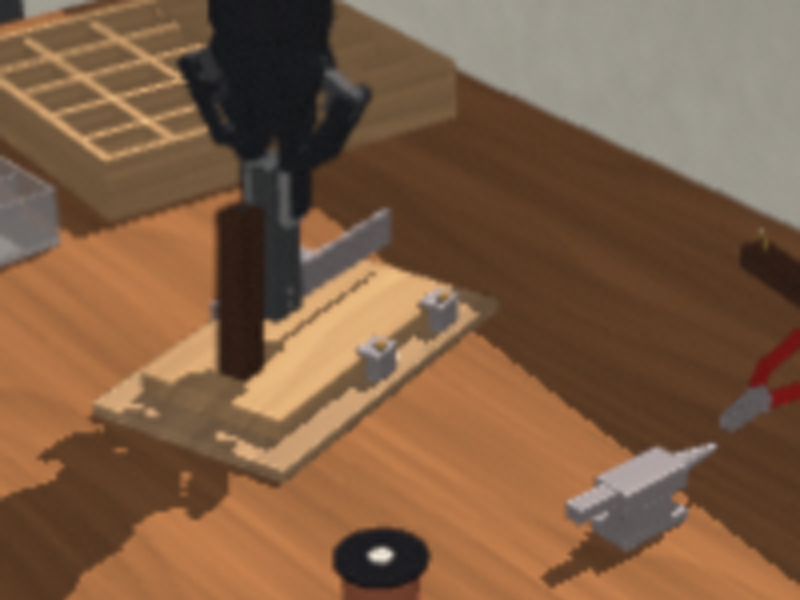

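View pics/wrist3.png

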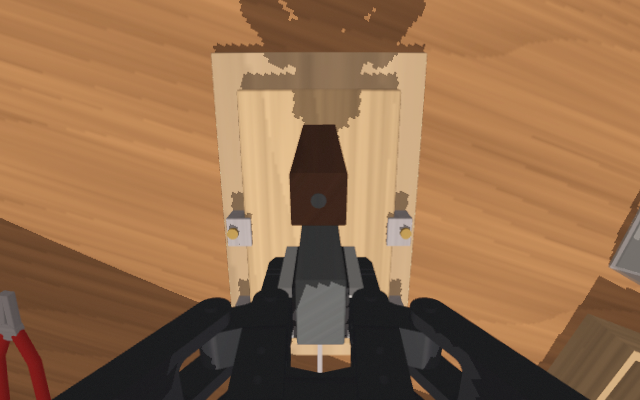

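The side crop shows the square hovering in front of the upright at (240,290) with its blade along the base. The wrist view shows the stock top at (321,312) centred behind the upright's top at (319,200), with a clear gap. I'll check yaw and sideways offset numerically.

```bash
python3 - <<'E'
from h import *
import pickle
w=pickle.load(open('wrist3.pkl','rb')); C=cloud(w); Z=C[:,:,2]; hsv=cv2.cvtColor(w['img'],cv2.COLOR_RGB2HSV)
def rc(m,n):
    P=(C[m][:,:2]*1000).astype(np.float32); print(n,len(P),cv2.minAreaRect(P))
v,u=np.mgrid[0:400,0:640]
rc((abs(Z-.134)<.006)&(v<228)&(v>170)&(u>280)&(u<360),'upright top')
m=(v>280)&(v<345)&(u>292)&(u<350)&(hsv[...,1]<60); print(np.percentile(Z[m],[5,50,95])); rc(m&(abs(Z-np.median(Z[m]))<.004),'stock top')
# base edges: fit lines through leftmost/rightmost base-top pixels per row
m=(abs(Z-.025)<.004)
L=[];R=[]
for r in range(100,205):
    c=np.where(m[r,215:430])[0]
    if len(c)>20: L.append(C[r,215+c[0],:2]); R.append(C[r,215+c[-1],:2])
for E,n in ((L,'L'),(R,'R')):
    vx,vy,x,y=cv2.fitLine(np.array(E,np.float32)*1000,cv2.DIST_HUBER,0,.01,.01).ravel(); s=np.sign(vx); a=np.arctan2(vy*s,vx*s); print(n,'yaw',np.rad2deg(a),'lat at 18.2',-(x-603)*np.sin(BD)+(y-269.5)*np.cos(BD))
E
```

```text
upright top 3125 ((550.0894165039062, 253.42819213867188), (22.492130279541016, 22.06769561767578), 18.633251190185547)
[0.15119356 0.15329034 0.15444175]
stock top 3495 ((585.385009765625, 265.9359436035156), (28.3977108001709, 20.861595153808594), 18.1132869720459)
L yaw 18.668896 lat at 18.2 -53.14267283145942
R yaw 18.5742 lat at 18.2 55.26060979800145
```

Emit:
step_arm --deltas '[1,-1,0.5,5,0,1,0,0.5,5,0,1,0,0.5,4,0,1,0,0,0,0]'

```text
time: 11.02
ee_pos: [0.5876, 0.2646, 0.1014]
tcp_rot: [-1.826, -2.53, 0.041]
contact_force: [-0.9, 0.5, -5.3]
grip_width: 0.0173
```

```bash
python3 - <<'E'
from h import *
togo(589.7,265.1,91,BD+np.pi/2)
E
```

```text
t 11.0167 p [587.6 264.6 101.4] yaw 108.37 zax [-0.0327 -0.0085 -0.9994] F [-0.88  0.46 -5.26] w 17.3
 go [-0.2  2.5 10.3] turn 0.0029 q [-0.36  0.99 -0.26  1.29  0.26  0.92  1.22]
```

Emit:
step_arm --deltas '[1,0,0,2,0,1,0,0,2,0,1,0,0,2,0]'

```text
time: 11.27
ee_pos: [0.5876, 0.2647, 0.0952]
tcp_rot: [-1.826, -2.53, 0.04]
contact_force: [-0.4, 0.7, -4.8]
grip_width: 0.0175
```

```bash
python3 - <<'E'
from h import *
togo(589.7,265.1,91,BD+np.pi/2)
E
```

```text
t 11.2667 p [587.6 264.7  95.2] yaw 108.36 zax [-0.0322 -0.0082 -0.9994] F [-0.39  0.67 -4.85] w 17.5
 go [-0.3  2.3  4.2] turn 0.0028 q [-0.36  1.   -0.26  1.3   0.26  0.91  1.22]
```

Emit:
step_arm --deltas '[1,0,0,1.5,0,1,0,0,1.5,0,1,0,0,1.5,0]'

```text
time: 11.52
ee_pos: [0.5872, 0.2646, 0.0911]
tcp_rot: [-1.826, -2.53, 0.04]
contact_force: [-7.5, -2.7, 5.9]
grip_width: 0.0172
```

```bash
python3 - <<'E'
from h import *
togo(589.7,265.1,91,BD+np.pi/2)
E
```

```text
t 11.5167 p [587.2 264.6  91.1] yaw 108.36 zax [-0.0324 -0.0084 -0.9994] F [-7.5  -2.68  5.87] w 17.2
 go [-0.3  2.6 -0. ] turn 0.0028 q [-0.36  1.01 -0.25  1.3   0.26  0.9   1.22]
```

Emit:
step_arm --deltas '[1,0,0,2,0,1,0,0,2,0,1,0,0,2,0]'

```text
time: 11.77
ee_pos: [0.5871, 0.2646, 0.0906]
tcp_rot: [-1.827, -2.531, 0.038]
contact_force: [-12.6, -6.7, 29.9]
grip_width: 0.0179
```

```bash
python3 - <<'E'
from h import *
togo(589.7,265.1,91,BD+np.pi/2);print(bot.state()['ft_torque'])
E
```

```text
t 11.7667 p [587.1 264.6  90.6] yaw 108.34 zax [-0.0301 -0.008  -0.9995] F [-12.57  -6.75  29.86] w 17.9
 go [-0.4  2.6 -0.5] turn 0.0024 q [-0.36  1.01 -0.25  1.3   0.27  0.89  1.22]
[-1.41441208  2.43274077  0.04535442]
```

Emit:
step_arm --deltas '[1,0,0,0.3,0,1,0,-2,0.4,0,1,0,-2,0.4,0,1,0,-2,0.4,0,1,0,-2,0.4,0]'

```text
time: 12.18
ee_pos: [0.581, 0.2627, 0.0907]
tcp_rot: [-1.83, -2.533, 0.029]
contact_force: [5.6, 1.0, 5.7]
grip_width: 0.0177
```

```bash
python3 - <<'E'
from h import *
togo(566,257.3,91,BD+np.pi/2);print(bot.state()['ft_torque'])
E
```

```text
t 12.1833 p [581.  262.7  90.7] yaw 108.32 zax [-0.0242 -0.0054 -0.9997] F [5.56 1.   5.68] w 17.7
 go [ -0.4 -15.9   0.1] turn 0.0021 q [-0.36  0.99 -0.25  1.34  0.27  0.86  1.21]
[ 0.31622753 -1.73140556  0.04085554]
```

Emit:
step_arm --deltas '[1,0,-2,0.5,0,1,0,-2,0.5,0,1,0,-2,0.5,0,1,0,-2,0.5,0,1,0,-2,0.5,0]'

```text
time: 12.6
ee_pos: [0.5742, 0.2606, 0.0908]
tcp_rot: [-1.834, -2.537, 0.014]
contact_force: [9.0, 1.8, 8.3]
grip_width: 0.0173
```

```bash
python3 - <<'E'
from h import *
togo(566,257.3,91,BD+np.pi/2);print(bot.state()['ft_torque'])
E
```

```text
t 12.6 p [574.2 260.6  90.8] yaw 108.28 zax [-1.440e-02 -8.000e-04 -9.999e-01] F [9.03 1.75 8.29] w 17.3
 go [-0.5 -8.8 -0.1] turn 0.0014 q [-0.36  0.98 -0.25  1.39  0.27  0.82  1.2 ]
[ 4.15389988e-01 -2.16928194e+00  1.80494330e-03]
```

Emit:
step_arm --deltas '[1,0,-1.5,0.5,0,1,0,-1.5,0.5,0,1,0,-1.5,0.5,0,1,0,-1.5,0.5,0]'

```text
time: 12.93
ee_pos: [0.5715, 0.2598, 0.0909]
tcp_rot: [-1.838, -2.541, -0.0]
contact_force: [5.2, 1.9, 4.5]
grip_width: 0.0172
```

```bash
python3 - <<'E'
from h import *
togo(566,257.3,91,BD+np.pi/2);print(bot.state()['ft_torque'])
E
```

```text
t 12.9333 p [571.5 259.8  90.9] yaw 108.24 zax [-0.0048  0.0037 -1.    ] F [5.22 1.88 4.55] w 17.2
 go [-0.7 -6.  -0.1] turn 0.0008 q [-0.36  0.97 -0.25  1.41  0.28  0.8   1.19]
[ 0.39966528 -1.3019996   0.06776303]
```

```bash
python3 - <<'E'
from h import *
f=grab('side'); g=cv2.resize(f['img'][115:215,210:330],None,fx=6,fy=6,interpolation=2)[:600,:,::-1]; cv2.imwrite('pics/side4c.png',g)
import pickle; pickle.dump(f,open('side4.pkl','wb'))
E
```

```text
(no output)
```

View pics/side4c.png

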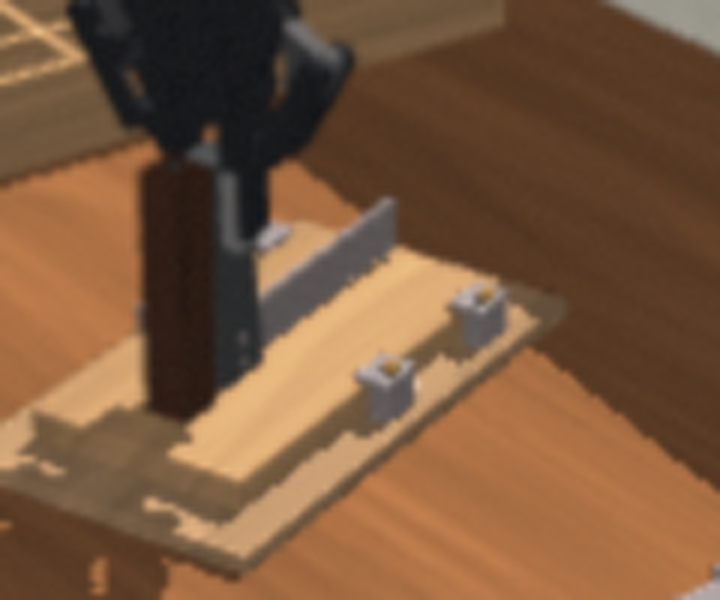

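The side crop shows the stock just in front of the upright at (180,290), and the blade from (265,320) to (390,215) close to the base. The pixels can't settle flatness by eye, so I'll fit the blade edges in the vertical plane.

```bash
cat >> h.py <<'E'
O=np.array([.603,.2695]);ux=np.array([np.cos(BD),np.sin(BD)]);uy=np.array([-ux[1],ux[0]])
def onplane(f,uv,yb):
    "board (x,z) mm of pixels on vertical plane board y=yb (m)"
    c,d=ray(f,uv); n=np.r_[uy,0]; s=(yb-(c-np.r_[O,0])@n)/(d@n); P=c+d*s[:,None]
    return np.c_[(P[:,:2]-O)@ux,P[:,2]]*1000
def edges(f,yb=0.0,show=False):
    "sub-pixel blade top/bottom edges by column gradient of saturation; returns fits"
    S=cv2.cvtColor(f['img'],cv2.COLOR_RGB2HSV)[...,1].astype(float)
    # blade region from model columns: project blade corners
    c=lambda x,z:np.r_[O+ux*x+uy*yb,z]
    out={}
    for name,z in (('top',.050),('bot',.025)):
        pts=[]
        for x in np.arange(-.015,.078,.002):
            u,v=proj(f,[c(x,z)])[0]; u=int(round(u)); r=np.arange(int(v)-4,int(v)+6); g=np.diff(S[r,u])*(-1 if name=='top' else 1)
            k=np.argmax(g)
            if g[k]>12 and 0<k<len(g)-1:
                o=.5*(g[k-1]-g[k+1])/(g[k-1]-2*g[k]+g[k+1]); pts.append((u,r[k]+.5+o))
        p=np.array(pts); X=onplane(f,p,yb); vx,vz,x0,z0=cv2.fitLine(X.astype(np.float32),cv2.DIST_HUBER,0,.01,.01).ravel()
        print(name,len(p),'slope',round(float(vz/vx),4),'z at 30:',round(float(z0+vz/vx*(30-x0)),2),'rms',np.std(X[:,1]-z0-vz/vx*(X[:,0]-x0)).round(2),'span',X[:,0].min().round(),X[:,0].max().round())
E
python3 - <<'E'
from h import *
import pickle
for n in ('side4.pkl',): edges(pickle.load(open(n,'rb')),.001)
t=grab('top'); import pickle; pickle.dump(t,open('top4.pkl','wb'))
E
```

```text
top 46 slope 0.0577 z at 30: 54.8 rms 0.81 span -11.0 75.0
bot 47 slope 0.0169 z at 30: 27.75 rms 1.28 span -14.0 79.0
```

```bash
cat >> h.py <<'E'
def blade(f,yb=.001):
    S=cv2.GaussianBlur(cv2.cvtColor(f['img'],cv2.COLOR_RGB2HSV)[...,1],(0,0),.6).astype(float)
    c=lambda x,z:np.r_[O+ux*x+uy*yb,z]
    T=[];B=[]
    for u in range(int(proj(f,[c(-.015,.04)])[0,0]),int(proj(f,[c(.076,.04)])[0,0])):
        xs=np.linspace(-.03,.09,61); uu=proj(f,[c(x,.04) for x in xs]); v0=np.interp(u,uu[:,0],uu[:,1]); r=np.arange(int(v0)-14,int(v0)+15); s=S[r,u]
        k=np.argmin(s[6:-6])+6; th=(s[k]+np.median(s))/2
        a=k
        while a>0 and s[a-1]<th:a-=1
        b=k
        while b<len(s)-1 and s[b+1]<th:b+=1
        if a>0 and b<len(s)-1:
            T.append((u,r[a]-(th-s[a])/(s[a-1]-s[a])));B.append((u,r[b]+(th-s[b])/(s[b+1]-s[b])))
    for n,p in (('top',T),('bot',B)):
        X=onplane(f,np.array(p),yb); q=np.polyfit(X[:,0],X[:,1],1); k=abs(X[:,1]-np.polyval(q,X[:,0]))<2; q=np.polyfit(X[k,0],X[k,1],1)
        print(n,k.sum(),len(k),'slope',q[0].round(4),'z(-30),z(30),z(80)',np.polyval(q,[-30,30,80]).round(1),'rms',np.std(X[k,1]-np.polyval(q,X[k,0])).round(2))
E
python3 - <<'E'
from h import *
import pickle
f=pickle.load(open('side4.pkl','rb')); blade(f)
s0=pickle.load(open('side1.pkl','rb'))
# calibration check: base long edge y=-55, z 25 pixel line & upright edges
C=cloud(f); u,v=proj(f,[np.r_[O+ux*.02,.04]])[0]; print(C[int(v),int(u)], [ (C[int(r),int(u),:]*1000).round(0).tolist() for r in range(int(v)-8,int(v)+9,2)])
t=pickle.load(open('top4.pkl','rb'))
E
```

```text
top 19 20 slope 0.0386 z(-30),z(30),z(80) [50.9 53.2 55.1] rms 0.63
bot 19 20 slope 0.0153 z(-30),z(30),z(80) [27.3 28.2 29. ] rms 0.55
[0.61956518 0.27487208 0.04291277] [[664.0, 337.0, 26.0], [657.0, 328.0, 26.0], [623.0, 279.0, 52.0], [620.0, 276.0, 48.0], [620.0, 275.0, 43.0], [621.0, 277.0, 36.0], [618.0, 274.0, 32.0], [617.0, 273.0, 26.0], [611.0, 264.0, 26.0]]
```

Emit:
step_arm --deltas '[1,0,0,1.2,0,1,0,0,1.2,0,1,0,0,1.2,0,1,0,0,1.2,0,1,0,0,1.2,0,1,0,0,1.2,0]'

```text
time: 13.53
ee_pos: [0.5728, 0.2602, 0.0905]
tcp_rot: [-1.841, -2.543, -0.01]
contact_force: [-1.8, -2.7, 23.0]
grip_width: 0.0174
```

```bash
python3 - <<'E'
from h import *
togo(566,257.3,91,BD+np.pi/2);print(bot.state()['ft_torque'])
blade(grab('side'))
E
```

```text
t 13.5333 p [572.8 260.2  90.5] yaw 108.19 zax [ 0.0023  0.0061 -1.    ] F [-1.78 -2.67 23.05] w 17.4
 go [-0.7 -7.4 -0.5] turn -0.0002 q [-0.36  0.97 -0.24  1.42  0.28  0.78  1.19]
[-7.79639574e-01  9.26365938e-01 -4.96664113e-04]
top 18 20 slope 0.0188 z(-30),z(30),z(80) [50.8 52.  52.9] rms 0.42
bot 19 20 slope -0.008 z(-30),z(30),z(80) [28.2 27.7 27.3] rms 0.36
```

Emit:
step_arm --deltas '[1,0,-2,0,0,1,0,-2,0.3,0,1,0,-2,0.3,0,1,0,-2,0.3,0,1,0,0,1.2,0,1,0,0,1.2,0]'

```text
time: 14.08
ee_pos: [0.5673, 0.2586, 0.0904]
tcp_rot: [1.841, 2.541, 0.023]
contact_force: [-0.9, -2.6, 25.6]
grip_width: 0.0173
```

```bash
python3 - <<'E'
from h import *
togo(566,257.3,91,BD+np.pi/2);print(bot.state()['ft_torque'])
E
```

```text
t 14.0833 p [567.3 258.6  90.4] yaw 108.15 zax [ 0.0112  0.0101 -0.9999] F [-0.89 -2.58 25.64] w 17.3
 go [-0.8 -1.6 -0.6] turn -0.0009 q [-0.37  0.96 -0.24  1.45  0.28  0.75  1.18]
[-0.68573763  0.51519069 -0.02868294]
```

Emit:
step_arm --deltas '[1,0,-2,0,0,1,0,-2,0.3,0,1,0,-2,0.3,0,1,0,-2,0.3,0]'

```text
time: 14.42
ee_pos: [0.5621, 0.257, 0.0908]
tcp_rot: [1.839, 2.538, 0.035]
contact_force: [10.5, 1.8, 5.9]
grip_width: 0.0173
```

```bash
python3 - <<'E'
from h import *
togo(566,257.3,91,BD+np.pi/2);print(bot.state()['ft_torque'])
E
```

```text
t 14.4167 p [562.1 257.   90.8] yaw 108.13 zax [ 0.019   0.0138 -0.9997] F [10.5   1.79  5.86] w 17.3
 go [-0.9  3.8 -0.1] turn -0.0012 q [-0.37  0.95 -0.24  1.49  0.29  0.72  1.17]
[ 0.5356895  -2.47232052  0.05643409]
```

```bash
python3 - <<'E'
from h import *
import pickle
s=grab('side'); t=grab('top'); w=grab('wrist'); pickle.dump((s,t,w),open('k5.pkl','wb'))
blade(s)
b=cv2.resize(s['img'][115:215,210:310],None,fx=4,fy=4,interpolation=2)
a=w['img'][80:400,180:460]; a=cv2.resize(a,(350,400))
cv2.imwrite('pics/k5.png',np.hstack([b,a])[:,:,::-1])
E
```

```text
top 20 20 slope 0.0533 z(-30),z(30),z(80) [51.3 54.5 57.2] rms 0.52
bot 20 20 slope 0.0181 z(-30),z(30),z(80) [28.1 29.2 30.1] rms 0.5
```

View pics/k5.png

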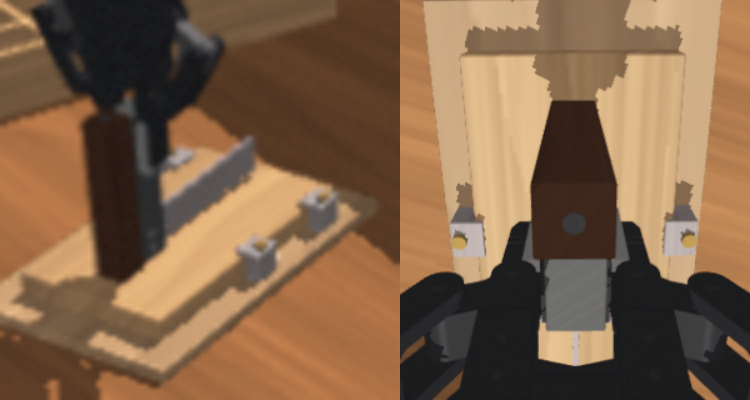

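The left half (side view) shows the upright at (115,190) pushed slightly past square, with the blade tip at (250,145) lifted a little. The right half (wrist view) shows the stock top against the upright and centred on it. I'll press down to flatten the square.

Emit:
step_arm --deltas '[1,0,0,1.3,0,1,0,0,1.3,0,1,0,0,1.3,0,1,0,0,1.3,0,1,0,0,1.3,0,1,0,0,1.3,0]'

```text
time: 15.07
ee_pos: [0.565, 0.2579, 0.09]
tcp_rot: [1.837, 2.531, 0.05]
contact_force: [-1.7, -0.8, 26.7]
grip_width: 0.0178
```

```bash
cat >> h.py <<'E'
def upr(s):
    "upright lean from side view: left/right silhouette edges by brightness; compare on plane y=0 mid"
    C=cloud(s); B=np.einsum('ijk,k->ij',C[:,:,:2]-O,ux)*1000; Y=np.einsum('ijk,k->ij',C[:,:,:2]-O,uy)*1000; Z=C[:,:,2]*1000
    hsv=cv2.cvtColor(s['img'],cv2.COLOR_RGB2HSV).astype(int); v=hsv[...,2]
    X=[];zz=np.arange(40,128,4)
    m=(s['depth']>0)&(abs(Y+11)<5)&(B>-85)&(B<-45)&(Z>33)&(Z<132)
    q=[]
    for z in zz:
        k=m&(abs(Z-z)<2.5)&(hsv[...,1]>90)
        if k.sum()>3: q.append((z,np.median(B[k]),B[k].min(),B[k].max(),k.sum()))
    q=np.array(q); p=[np.polyfit(q[:,0],q[:,i],1).round(4).tolist() for i in (1,2,3)]
    print('upright slope mid/left/right',p)
    # stock side face
    m=(s['depth']>0)&(abs(Y+9)<5)&(hsv[...,1]<90)&(B>-60)&(B<-20)&(Z>30)&(Z<75)
    q=[]
    for z in np.arange(34,74,4):
        k=m&(abs(Z-z)<2.5)
        if k.sum()>2:q.append((z,B[k].min(),B[k].max()))
    print('stock z,xmin,xmax',np.round(q,1).tolist())
E
python3 - <<'E'
from h import *
import pickle
togo(566,257.3,91,BD+np.pi/2);print(bot.state()['ft_torque'])
s=grab('side');blade(s);upr(s)
for n in ('side1.pkl','side4.pkl'): print(n); upr(pickle.load(open(n,'rb')))
print('k5');upr(pickle.load(open('k5.pkl','rb'))[0])
E
```

```text
t 15.0667 p [565.  257.9  90. ] yaw 108.08 zax [ 0.0297  0.0177 -0.9994] F [-1.72 -0.81 26.66] w 17.8
 go [-0.9  0.8 -1. ] turn -0.0021 q [-0.37  0.95 -0.23  1.49  0.29  0.7   1.16]
[-0.4840088   0.51356746  0.03890551]
top 20 20 slope 0.017 z(-30),z(30),z(80) [50.7 51.8 52.6] rms 0.48
bot 20 20 slope -0.009 z(-30),z(30),z(80) [27.9 27.4 26.9] rms 0.32
upright slope mid/left/right [[-0.007, -69.015], [-0.003, -78.7845], [-0.003, -58.7793]]
stock z,xmin,xmax [[34.0, -50.1, -31.1], [38.0, -55.9, -31.7], [42.0, -55.9, -31.1], [46.0, -58.8, -31.3], [50.0, -51.0, -27.2], [54.0, -51.3, -31.5], [58.0, -51.4, -29.0], [62.0, -52.0, -26.8], [66.0, -50.9, -25.9], [70.0, -50.9, -30.4]]
side1.pkl
upright slope mid/left/right [[0.1058, -71.555], [0.0833, -79.9002], [0.1037, -59.9711]]
stock z,xmin,xmax []
side4.pkl
upright slope mid/left/right [[0.0468, -69.4041], [0.0637, -80.1564], [0.0188, -55.4474]]
stock z,xmin,xmax [[34.0, -45.6, -20.8], [38.0, -47.6, -24.5], [42.0, -44.6, -21.2], [46.0, -47.9, -23.9], [50.0, -46.2, -22.2], [54.0, -45.8, -21.1], [58.0, -46.2, -20.8], [62.0, -49.2, -23.8], [66.0, -49.2, -21.7], [70.0, -54.7, -21.3]]
k5
upright slope mid/left/right [[-0.0432, -67.5899], [-0.0429, -77.2907], [-0.031, -57.2855]]
stock z,xmin,xmax [[34.0, -54.3, -29.9], [38.0, -55.3, -30.8], [42.0, -53.6, -31.3], [46.0, -53.6, -28.7], [50.0, -52.8, -30.0], [54.0, -51.2, -30.0], [58.0, -49.6, -28.1], [62.0, -53.2, -27.8], [66.0, -56.5, -34.4], [70.0, -58.4, -37.8]]
```

Emit:
step_arm --deltas '[1,0,-1.5,-0.3,0,1,0,-1.5,0.3,0,1,0,-1.5,0.3,0]'

```text
time: 15.37
ee_pos: [0.5631, 0.2572, 0.0906]
tcp_rot: [1.835, 2.528, 0.06]
contact_force: [12.1, 1.8, 0.9]
grip_width: 0.0175
```

```bash
python3 - <<'E'
from h import *
togo(566,257.3,91,BD+np.pi/2)
E
```

```text
t 15.3667 p [563.1 257.2  90.6] yaw 108.07 zax [ 0.0368  0.0209 -0.9991] F [12.08  1.77  0.93] w 17.5
 go [-0.8  2.8 -0.3] turn -0.0022 q [-0.37  0.94 -0.23  1.51  0.29  0.69  1.16]
```

Emit:
step_arm --deltas '[1,0,0,1.3,0,1,0,0,1.3,0,1,0,0,1.3,0,1,0,0,1.3,0,1,0,0,1.3,0]'

```text
time: 15.78
ee_pos: [0.5656, 0.2582, 0.0897]
tcp_rot: [1.832, 2.523, 0.073]
contact_force: [-3.5, -3.0, 29.2]
grip_width: 0.0176
```

```bash
python3 - <<'E'
from h import *
togo(566,257.3,91,BD+np.pi/2);print(bot.state()['ft_torque'])
s=grab('side');blade(s);upr(s)
E
```

```text
t 15.7833 p [565.6 258.2  89.7] yaw 108.05 zax [ 0.0463  0.0246 -0.9986] F [-3.49 -3.02 29.2 ] w 17.6
 go [-0.9  0.1 -1.3] turn -0.0027 q [-0.37  0.94 -0.23  1.51  0.3   0.67  1.16]
[-0.90318853  1.07706386  0.0423317 ]
top 20 20 slope 0.0104 z(-30),z(30),z(80) [50.7 51.4 51.9] rms 0.53
bot 20 20 slope -0.0134 z(-30),z(30),z(80) [28.1 27.3 26.6] rms 0.26
upright slope mid/left/right [[-0.0081, -67.6543], [0.0095, -79.5454], [-0.0138, -57.1644]]
stock z,xmin,xmax [[34.0, -45.8, -31.1], [38.0, -56.4, -30.6], [42.0, -56.4, -32.0], [46.0, -53.7, -29.7], [50.0, -50.0, -27.5], [54.0, -52.2, -30.5], [58.0, -51.6, -30.1], [62.0, -48.8, -32.6], [66.0, -45.8, -31.3], [70.0, -55.3, -27.4]]
```

Emit:
step_arm --deltas '[1,0,-0.8,1,0,1,0,-0.8,1.2,0]'

```text
time: 16.0
ee_pos: [0.5653, 0.258, 0.0898]
tcp_rot: [1.831, 2.52, 0.079]
contact_force: [2.7, -0.4, 24.6]
grip_width: 0.0175
```

```bash
python3 - <<'E'
from h import *
for i in range(6):
    s=grab('side')
    if i%5==0: togo(566,257.3,91,BD+np.pi/2);print(bot.state()['ft_torque']); blade(s);upr(s)
E
```

```text
t 16.05 p [565.3 258.   89.8] yaw 108.04 zax [ 0.0508  0.0261 -0.9984] F [ 2.74 -0.47 21.41] w 17.6
 go [-0.9  0.5 -1.2] turn -0.0028 q [-0.37  0.94 -0.22  1.52  0.3   0.66  1.15]
[-0.43983062 -0.31198798  0.00724015]
top 20 20 slope 0.0189 z(-30),z(30),z(80) [50.5 51.6 52.5] rms 0.49
bot 20 20 slope -0.0067 z(-30),z(30),z(80) [27.9 27.5 27.2] rms 0.24
upright slope mid/left/right [[0.003, -69.714], [0.0045, -79.327], [-0.0024, -56.732]]
stock z,xmin,xmax [[34.0, -52.0, -32.3], [38.0, -55.5, -32.3], [42.0, -54.3, -32.7], [46.0, -54.1, -32.0], [50.0, -51.4, -29.9], [54.0, -50.3, -30.6], [58.0, -50.1, -26.2], [62.0, -50.1, -33.3], [66.0, -48.5, -30.1], [70.0, -48.4, -29.4]]
t 16.3 p [565.3 258.   89.8] yaw 108.04 zax [ 0.0504  0.026  -0.9984] F [ 2.15 -0.64 22.47] w 17.9
 go [-0.9  0.5 -1.2] turn -0.0028 q [-0.37  0.94 -0.22  1.52  0.3   0.66  1.15]
[-0.42092986 -0.13183351  0.01797217]
top 20 20 slope 0.0198 z(-30),z(30),z(80) [50.6 51.7 52.7] rms 0.54
bot 20 20 slope -0.0048 z(-30),z(30),z(80) [27.9 27.6 27.4] rms 0.28
upright slope mid/left/right [[0.0075, -69.779], [0.0154, -80.637], [0.0038, -58.4577]]
stock z,xmin,xmax [[34.0, -47.1, -30.5], [38.0, -54.8, -30.8], [42.0, -55.6, -30.3], [46.0, -55.4, -29.9], [50.0, -51.5, -29.5], [54.0, -51.2, -28.6], [58.0, -55.3, -27.8], [62.0, -55.3, -27.8], [66.0, -52.8, -31.6], [70.0, -49.3, -30.1]]
```

Emit:
step_arm --deltas '[1,0,-0.3,1.6,0,1,0,-0.3,1.6,0,1,0,-0.3,1.6,0,1,0,-0.3,1.6,0,1,0,-0.3,1.6,0,1,0,-0.3,1.6,0,1,0,-0.3,1.6,0,1,0,-0.3,1.6,0]'

```text
time: 16.97
ee_pos: [0.5662, 0.2583, 0.0895]
tcp_rot: [1.825, 2.512, 0.097]
contact_force: [-5.3, -3.1, 33.3]
grip_width: 0.0172
```

```bash
python3 - <<'E'
from h import *
for i in range(2):
    s=grab('side')
    togo(566,257.3,91,BD+np.pi/2);print(bot.state()['ft_torque']); blade(s);upr(s)
E
```

```text
t 17.0167 p [566.2 258.3  89.5] yaw 108.01 zax [ 0.0649  0.0302 -0.9974] F [-3.59 -3.49 32.61] w 17.5
 go [-0.9 -0.4 -1.5] turn -0.0032 q [-0.38  0.94 -0.22  1.53  0.3   0.64  1.14]
[-0.91187159  0.82118091  0.03171322]
top 20 20 slope 0.0109 z(-30),z(30),z(80) [50.6 51.3 51.8] rms 0.74
bot 20 20 slope -0.0145 z(-30),z(30),z(80) [28.1 27.3 26.5] rms 0.26
upright slope mid/left/right [[-0.0498, -65.6753], [-0.0161, -77.6081], [-0.0137, -56.259]]
stock z,xmin,xmax [[34.0, -50.9, -32.1], [38.0, -49.5, -28.3], [42.0, -57.9, -29.6], [46.0, -48.7, -32.5], [50.0, -53.7, -27.9], [54.0, -52.0, -28.7], [58.0, -52.2, -28.7], [62.0, -49.3, -27.8], [66.0, -49.7, -29.8], [70.0, -47.4, -27.8]]
t 17.0667 p [566.2 258.3  89.5] yaw 108.01 zax [ 0.0648  0.0302 -0.9974] F [-4.85 -3.48 31.73] w 17.5
 go [-0.9 -0.4 -1.5] turn -0.0033 q [-0.38  0.94 -0.22  1.53  0.3   0.64  1.14]
[-0.99927838  0.83185696  0.03901414]
top 20 20 slope 0.011 z(-30),z(30),z(80) [50.6 51.3 51.8] rms 0.7
bot 20 20 slope -0.0142 z(-30),z(30),z(80) [28.1 27.3 26.6] rms 0.25
upright slope mid/left/right [[0.0085, -69.1313], [0.009, -79.7474], [0.0048, -58.2058]]
stock z,xmin,xmax [[34.0, -43.2, -31.9], [38.0, -56.3, -28.5], [42.0, -56.6, -30.8], [46.0, -53.0, -30.7], [50.0, -51.9, -28.9], [54.0, -51.9, -28.9], [58.0, -51.2, -27.1], [62.0, -53.2, -29.7], [66.0, -53.3, -29.7], [70.0, -52.0, -31.3]]
```

Emit:
step_arm --deltas '[1,0,-0.7,1.6,0]'

```text
time: 17.15
ee_pos: [0.5661, 0.2583, 0.0895]
tcp_rot: [1.825, 2.511, 0.1]
contact_force: [-0.9, -2.8, 31.8]
grip_width: 0.0173
```

```bash
cat >> h.py <<'E'
def cop():
    st=bot.state(); F=st['contact_force'];M=st['ft_torque']; fx=F[:2]@ux; my=M[:2]@uy
    print('t',round(st['time'],2),'Fxb',fx.round(2),'Fyb',(F[:2]@uy).round(2),'Fz',F[2].round(2),'My',my.round(3),'CoP from heel mm (Fu=2)',(16+1000*(-.327*(fx-2)-.227*2-my)/(F[2]+5)).round(1))
E
python3 - <<'E'
from h import *
for i in range(3):
    s=grab('side');cop()
blade(s);upr(s);togo(566,257.3,91,BD+np.pi/2)
E
```

```text
t 17.2 Fxb -2.25 Fyb -2.45 Fz 30.96 My 0.764 CoP from heel mm (Fu=2) 20.8
t 17.25 Fxb -1.38 Fyb -1.99 Fz 31.6 My 0.829 CoP from heel mm (Fu=2) 11.2
t 17.3 Fxb -3.13 Fyb -2.6 Fz 32.0 My 0.882 CoP from heel mm (Fu=2) 25.2
top 20 20 slope 0.0132 z(-30),z(30),z(80) [50.6 51.4 52.1] rms 0.53
bot 20 20 slope -0.0113 z(-30),z(30),z(80) [28.  27.3 26.7] rms 0.27
upright slope mid/left/right [[0.0157, -70.2652], [-0.0178, -77.0831], [0.012, -58.5868]]
stock z,xmin,xmax [[34.0, -49.8, -31.4], [38.0, -56.3, -31.4], [42.0, -56.3, -30.3], [46.0, -53.1, -31.5], [50.0, -53.2, -28.3], [54.0, -48.0, -31.5], [58.0, -54.8, -30.8], [62.0, -51.5, -29.7], [66.0, -51.0, -29.0], [70.0, -49.9, -32.1]]
t 17.3 p [566.1 258.3  89.5] yaw 108.01 zax [ 0.067   0.0309 -0.9973] F [-2.16 -3.45 32.  ] w 17.6
 go [-0.9 -0.3 -1.5] turn -0.0033 q [-0.38  0.93 -0.22  1.53  0.3   0.63  1.14]
```

Emit:
step_arm --deltas '[1,0,-1,0,0,1,0,-1.2,0.3,0,1,0,-0.9,1,0,1,0,-0.7,1.6,0,1,0,-0.7,1.6,0,1,0,-0.7,1.6,0,1,0,-0.7,1.6,0,1,0,-0.7,1.6,0,1,0,-0.7,1.6,0]'

```text
time: 18.05
ee_pos: [0.5664, 0.2584, 0.0893]
tcp_rot: [1.818, 2.498, 0.131]
contact_force: [-2.0, -3.7, 33.9]
grip_width: 0.0173
```

```bash
python3 - <<'E'
from h import *
import pickle
for i in range(2):
    s=grab('side');cop()
blade(s);upr(s);togo(566,257.3,91,BD+np.pi/2)
w=grab('wrist'); save(w,'wrist6.png'); pickle.dump((s,w),open('k6.pkl','wb'))
for n,z in (('k5',w),):
    C=cloud(z); v,u=np.mgrid[0:400,0:640]; hsv=cv2.cvtColor(z['img'],cv2.COLOR_RGB2HSV)
    m=(abs(C[...,2]-.135)<.008)&(v<300)&(v>150)&(u>270)&(u<365)&(hsv[...,1]>60)
    P=C[m]; r=cv2.minAreaRect((P[:,:2]*1000).astype(np.float32)); c=np.array(r[0])/1000-O; print('upr top',r,'xb,yb',1000*c@ux,1000*c@uy)
    A=np.c_[(P[:,:2]-O)@ux,(P[:,:2]-O)@uy,np.ones(len(P))]; print('top plane slopes (dz/dx,dz/dy)',np.linalg.lstsq(A,P[:,2],rcond=None)[0].round(4),len(P))
E
```

```text
t 18.1 Fxb -3.06 Fyb -1.8 Fz 32.39 My 0.611 CoP from heel mm (Fu=2) 31.8
t 18.15 Fxb -2.59 Fyb -2.49 Fz 32.29 My 0.725 CoP from heel mm (Fu=2) 24.6
top 20 20 slope 0.0175 z(-30),z(30),z(80) [50.7 51.7 52.6] rms 0.5
bot 20 20 slope -0.0075 z(-30),z(30),z(80) [27.9 27.5 27.1] rms 0.28
upright slope mid/left/right [[0.019, -70.6586], [0.0113, -79.6688], [-0.0056, -57.9191]]
stock z,xmin,xmax [[34.0, -49.2, -32.6], [38.0, -56.6, -31.1], [42.0, -56.6, -30.4], [46.0, -53.6, -31.7], [50.0, -52.8, -31.4], [54.0, -51.4, -26.8], [58.0, -52.2, -27.8], [62.0, -52.5, -27.8], [66.0, -49.8, -30.4], [70.0, -49.8, -28.1]]
t 18.15 p [566.3 258.4  89.3] yaw 107.95 zax [ 0.0895  0.0398 -0.9952] F [-1.68 -3.17 32.29] w 17.4
 go [-0.9 -0.5 -1.8] turn -0.0044 q [-0.38  0.93 -0.2   1.56  0.31  0.59  1.13]
upr top ((539.5894165039062, 249.71388244628906), (24.813213348388672, 22.23605728149414), 17.900686264038086) xb,yb -66.41817750597122 1.0090807448588206
top plane slopes (dz/dx,dz/dy) [0.1234 0.0011 0.1427] 4540
```

Emit:
step_arm --deltas '[1,0,-0.5,1.7,0,1,0,-0.5,1.7,0,1,0,-0.5,1.7,0,1,0,-0.5,1.7,0,1,0,-1.1,1.7,0]'

```text
time: 18.62
ee_pos: [0.5669, 0.2585, 0.0891]
tcp_rot: [1.814, 2.492, 0.147]
contact_force: [1.8, -2.4, 31.5]
grip_width: 0.0174
```

```bash
python3 - <<'E'
from h import *
import pickle
for i in range(4):
    s=grab('side');cop()
blade(s);upr(s);togo(566,257.3,91,BD+np.pi/2)
s0=s;b=cv2.resize(s['img'][125:200,220:320],None,fx=8,fy=8,interpolation=2)
cv2.imwrite('pics/k7.png',b[:,:,::-1])
E
```

```text
t 18.67 Fxb -1.98 Fyb -2.6 Fz 32.35 My 0.204 CoP from heel mm (Fu=2) 33.2
t 18.72 Fxb -2.3 Fyb -2.38 Fz 32.85 My 0.303 CoP from heel mm (Fu=2) 33.1
t 18.77 Fxb -1.56 Fyb -1.78 Fz 33.04 My 0.313 CoP from heel mm (Fu=2) 26.5
t 18.82 Fxb -1.37 Fyb -2.55 Fz 32.42 My 0.346 CoP from heel mm (Fu=2) 24.1
top 20 20 slope 0.01 z(-30),z(30),z(80) [50.7 51.3 51.8] rms 0.54
bot 20 20 slope -0.012 z(-30),z(30),z(80) [27.9 27.2 26.6] rms 0.28
upright slope mid/left/right [[0.0089, -69.9511], [0.0179, -80.5715], [0.0165, -59.2447]]
stock z,xmin,xmax [[34.0, -49.9, -33.1], [38.0, -55.3, -30.4], [42.0, -56.4, -30.6], [46.0, -51.6, -27.1], [50.0, -51.6, -28.1], [54.0, -51.0, -29.0], [58.0, -51.7, -28.6], [62.0, -52.3, -29.6], [66.0, -49.7, -28.4], [70.0, -47.2, -25.8]]
t 18.8167 p [567.  258.5  89.1] yaw 107.93 zax [ 0.1013  0.0437 -0.9939] F [-0.51 -2.86 32.42] w 18.0
 go [-0.9 -1.1 -2.1] turn -0.0047 q [-0.39  0.92 -0.2   1.58  0.32  0.56  1.12]
```

View pics/k7.png

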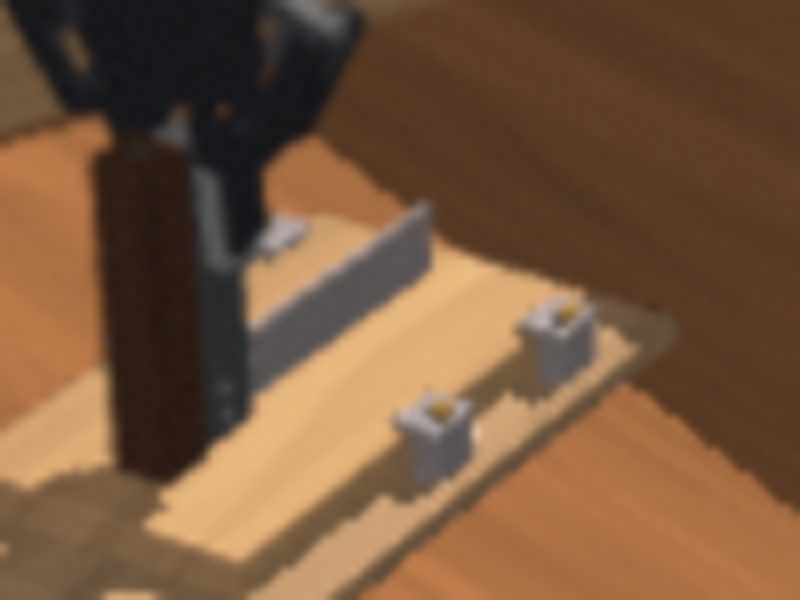

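The crop shows the blade resting along the base from (250,370) to (430,240), and the stock parallel to the upright at (200,300). A last row adds push toward the upright.

Emit:
step_arm --deltas '[1,0,-1.9,1.7,0]'

```text
time: 18.9
ee_pos: [0.5667, 0.2584, 0.0891]
tcp_rot: [1.813, 2.489, 0.152]
contact_force: [4.1, -1.8, 31.9]
grip_width: 0.0175
```

```bash
python3 - <<'E'
from h import *
for i in range(8):
    s=grab('side')
    if i%3==1: cop();blade(s);upr(s)
togo(566,257.3,91,BD+np.pi/2)
E
```

```text
t 19.0 Fxb 1.0 Fyb -2.3 Fz 31.45 My -0.427 CoP from heel mm (Fu=2) 24.2
top 20 20 slope 0.0179 z(-30),z(30),z(80) [50.6 51.6 52.5] rms 0.51
bot 20 20 slope -0.0068 z(-30),z(30),z(80) [28.  27.6 27.2] rms 0.32
upright slope mid/left/right [[-0.0129, -68.6722], [-0.0057, -78.813], [0.0076, -57.9353]]
stock z,xmin,xmax [[34.0, -49.6, -32.1], [38.0, -48.1, -28.5], [42.0, -57.7, -35.1], [46.0, -52.1, -28.2], [50.0, -54.3, -28.2], [54.0, -55.2, -29.9], [58.0, -51.4, -30.8], [62.0, -49.1, -30.0], [66.0, -50.6, -27.1], [70.0, -46.9, -32.1]]
t 19.15 Fxb 1.57 Fyb -1.36 Fz 31.47 My -0.371 CoP from heel mm (Fu=2) 17.6
top 20 20 slope 0.0168 z(-30),z(30),z(80) [50.6 51.6 52.5] rms 0.49
bot 20 20 slope -0.0081 z(-30),z(30),z(80) [28.  27.5 27.1] rms 0.27
upright slope mid/left/right [[0.0198, -70.8474], [0.0054, -78.9073], [0.0283, -59.9256]]
stock z,xmin,xmax [[34.0, -47.0, -31.8], [38.0, -55.1, -29.2], [42.0, -55.0, -29.2], [46.0, -50.5, -29.1], [50.0, -47.4, -28.2], [54.0, -53.8, -32.3], [58.0, -51.5, -28.6], [62.0, -53.3, -28.6], [66.0, -50.1, -33.9], [70.0, -49.6, -25.3]]
t 19.3 Fxb 1.68 Fyb -2.47 Fz 32.92 My -0.405 CoP from heel mm (Fu=2) 17.5
top 20 20 slope 0.0167 z(-30),z(30),z(80) [50.6 51.6 52.5] rms 0.48
bot 20 20 slope -0.0083 z(-30),z(30),z(80) [28.  27.5 27.1] rms 0.28
upright slope mid/left/right [[-0.0025, -68.8799], [-0.0293, -76.8565], [-0.0135, -56.7581]]
stock z,xmin,xmax [[34.0, -49.7, -30.3], [38.0, -49.7, -29.2], [42.0, -58.4, -33.4], [46.0, -54.4, -31.7], [50.0, -51.3, -28.8], [54.0, -51.3, -28.8], [58.0, -51.3, -27.7], [62.0, -51.3, -28.6], [66.0, -51.8, -26.2], [70.0, -50.1, -32.7]]
t 19.3 p [566.6 258.4  89.1] yaw 107.92 zax [ 0.1053  0.0453 -0.9934] F [ 2.36 -1.82 32.92] w 17.4
 go [-0.8 -0.7 -2. ] turn -0.0048 q [-0.39  0.92 -0.2   1.58  0.32  0.55  1.12]
```

Emit:
step_arm --deltas '[1,0,-0.9,2.2,0,1,0,-0.9,2.2,0,1,0,-0.9,2.2,0,1,0,-1.6,2.3,0]'

```text
time: 19.63
ee_pos: [0.5674, 0.2587, 0.0887]
tcp_rot: [1.808, 2.481, 0.171]
contact_force: [-0.2, -3.6, 44.5]
grip_width: 0.0177
```

```bash
python3 - <<'E'
from h import *
import pickle
for i in range(8):
    s=grab('side')
    if i%3==1: cop();blade(s)
togo(566,257.3,91,BD+np.pi/2)
z=grab('wrist');t=grab('top');pickle.dump((s,t,z),open('k8.pkl','wb'))
C=cloud(z); v,u=np.mgrid[0:400,0:640]; hsv=cv2.cvtColor(z['img'],cv2.COLOR_RGB2HSV)
m=(abs(C[...,2]-.135)<.008)&(v<300)&(v>150)&(u>270)&(u<365)&(hsv[...,1]>60)
# lean from image rows: front face hidden; use top camera: upright top blob centre
T=cloud(t); k=(T[...,2]>.125)&(T[...,2]<.145); hs=cv2.cvtColor(t['img'],cv2.COLOR_RGB2HSV); 
vv,uu=np.where(k); print('top-view blob',len(vv))
P=C[m]; print('wrist upright-top x_b percentiles',(1000*((P[:,:2]-O)@ux))[[...]].min().round(1),np.percentile(1000*((P[:,:2]-O)@ux),[1,5,50,95,99]).round(1))
E
```

```text
t 19.73 Fxb -2.24 Fyb -2.96 Fz 42.38 My 0.289 CoP from heel mm (Fu=2) 29.6
top 20 20 slope 0.0102 z(-30),z(30),z(80) [50.6 51.2 51.8] rms 0.68
bot 20 20 slope -0.0126 z(-30),z(30),z(80) [27.9 27.2 26.5] rms 0.29
t 19.88 Fxb -4.42 Fyb -3.64 Fz 42.65 My 0.276 CoP from heel mm (Fu=2) 44.7
top 20 20 slope 0.0096 z(-30),z(30),z(80) [50.7 51.3 51.8] rms 0.67
bot 20 20 slope -0.012 z(-30),z(30),z(80) [27.9 27.2 26.6] rms 0.3
t 20.03 Fxb -3.13 Fyb -2.21 Fz 42.55 My 0.306 CoP from heel mm (Fu=2) 35.3
top 20 20 slope 0.0095 z(-30),z(30),z(80) [50.7 51.3 51.7] rms 0.67
bot 20 20 slope -0.0138 z(-30),z(30),z(80) [28.1 27.2 26.5] rms 0.29
t 20.0333 p [567.4 258.7  88.7] yaw 107.9 zax [ 0.1193  0.0504 -0.9916] F [-2.29 -3.07 42.55] w 17.8
 go [-0.9 -1.5 -2.5] turn -0.0053 q [-0.39  0.92 -0.19  1.6   0.32  0.53  1.11]
top-view blob 175Traceback (most recent call last):
  File "<stdin>", line 13, in <module>
IndexError: only integers, slices (`:`), ellipsis (`...`), numpy.newaxis (`None`) and integer or boolean arrays are valid indices
```

```bash
python3 - <<'E'
from h import *
import pickle
W=[('w3',pickle.load(open('wrist3.pkl','rb'))),('k5',pickle.load(open('k5.pkl','rb'))[2]),('k6',pickle.load(open('k6.pkl','rb'))[1]),('k8',pickle.load(open('k8.pkl','rb'))[2])]
for n,z in W:
    g=cv2.cvtColor(z['img'],cv2.COLOR_RGB2GRAY).astype(float)
    def edge(x,zz,sgn,yb=.001):
        # subpixel edge crossing along board x near (x,zz), averaged over 9 lines across the face
        r=[]
        for y in np.linspace(-.006,.006,9):
            xs=np.arange(x-.007,x+.007,.0002); uv=proj(z,[np.r_[O+ux*a+uy*(y+yb),zz] for a in xs]).astype(np.float32)
            s=cv2.GaussianBlur(cv2.remap(g.astype(np.float32),uv[:,:1],uv[:,1:],1),(1,9),0).ravel(); d=np.gradient(s)*sgn; r.append(xs[np.argmax(d)]*1e3)
        return np.median(r).round(2),np.std(r).round(2)
    lean={'w3':.1,'k5':-.03,'k6':0,'k8':0}[n]; c=-.066+.110*lean
    # rear & front edges of upright top (z=135), foot rear edge (z=25)
    print(n,'top rear',edge(c-.011,.135,1),'top front',edge(c+.011,.135,1),'foot rear',edge(-.077,.025,-1),'base end',edge(-.1,.025,1))
save(W[3][1],'wrist8.png')
cv2.imwrite('pics/w8.png',cv2.resize(W[3][1]['img'][100:320,200:440],None,fx=2.5,fy=2.5,interpolation=2)[:,:,::-1])
E
```

```text
w3 top rear (np.float64(-66.0), np.float64(0.08)) top front (np.float64(-45.0), np.float64(0.1)) foot rear (np.float64(-76.8), np.float64(0.09)) base end (np.float64(-99.4), np.float64(0.28))
k5 top rear (np.float64(-81.5), np.float64(0.13)) top front (np.float64(-59.5), np.float64(0.06)) foot rear (np.float64(-77.2), np.float64(0.06)) base end (np.float64(-100.0), np.float64(0.09))
k6 top rear (np.float64(-78.2), np.float64(0.09)) top front (np.float64(-56.4), np.float64(0.51)) foot rear (np.float64(-77.2), np.float64(0.1)) base end (np.float64(-100.2), np.float64(0.13))
k8 top rear (np.float64(-77.8), np.float64(0.1)) top front (np.float64(-56.4), np.float64(0.98)) foot rear (np.float64(-77.0), np.float64(0.0)) base end (np.float64(-100.2), np.float64(0.13))
```

View pics/w8.png

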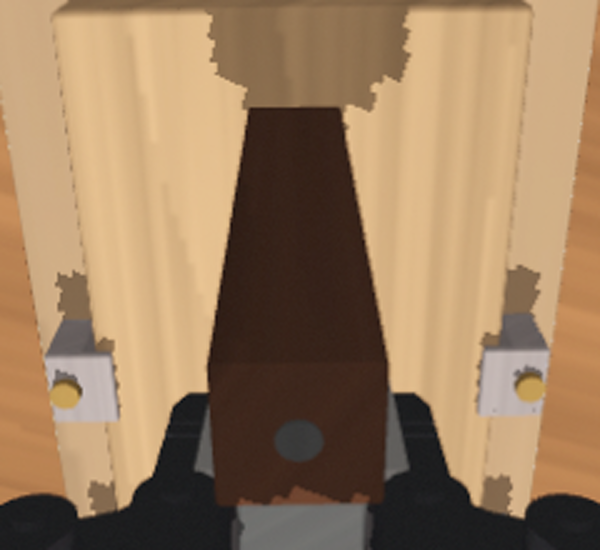

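The wrist crop shows the upright's top at (300,430) with the stock's grey top right behind it at (300,530), aligned and centred. The sharp rear edges give a lean of about -0.007, so the upright may still be creeping back onto the stock. I'll wait with the arm holding and measure again.

```bash
cat >> h.py <<'E'
def lean(z):
    g=cv2.cvtColor(z['img'],cv2.COLOR_RGB2GRAY).astype(np.float32)
    def edge(x,zz,sgn):
        r=[]
        for y in np.linspace(-.006,.008,15):
            xs=np.arange(x-.006,x+.006,.0001); uv=proj(z,[np.r_[O+ux*a+uy*y,zz] for a in xs]).astype(np.float32)
            s=cv2.GaussianBlur(cv2.remap(g,uv[:,:1],uv[:,1:],1),(1,15),0).ravel(); d=np.clip(np.gradient(s)*sgn,0,None); k=np.argmax(d); w=slice(max(k-8,0),k+9); r.append((xs[w]*d[w]).sum()/d[w].sum()*1e3)
        return np.mean(r)
    a,b=edge(-.0775,.135,1),edge(-.077,.025,-1); print('lean',((a-b)/110).round(4),a.round(2),b.round(2))
E
python3 - <<'E'
from h import *
import pickle
lean(pickle.load(open('k6.pkl','rb'))[1]);lean(pickle.load(open('k8.pkl','rb'))[2])
for i in range(24):
    z=grab('wrist')
    if i%6==5: lean(z);cop()
blade(grab('side'))
E
```

```text
lean -0.0099 -78.14 -77.06
lean -0.0065 -77.71 -77.0
lean -0.0066 -77.72 -77.0
t 20.43 Fxb -4.12 Fyb -2.96 Fz 42.14 My 0.318 CoP from heel mm (Fu=2) 42.1
lean -0.0064 -77.7 -76.99
t 20.73 Fxb -2.87 Fyb -2.78 Fz 42.71 My 0.311 CoP from heel mm (Fu=2) 33.3
lean -0.0067 -77.73 -76.99
t 21.03 Fxb -3.43 Fyb -2.62 Fz 42.61 My 0.318 CoP from heel mm (Fu=2) 37.1
lean -0.006 -77.65 -76.99
t 21.33 Fxb -3.77 Fyb -3.45 Fz 42.02 My 0.377 CoP from heel mm (Fu=2) 38.4
top 20 20 slope 0.0086 z(-30),z(30),z(80) [50.7 51.2 51.7] rms 0.68
bot 20 20 slope -0.0125 z(-30),z(30),z(80) [28.  27.2 26.6] rms 0.28
```

Emit:
step_arm --deltas '[1,0,-1.6,1.8,0]'

```text
time: 21.47
ee_pos: [0.5673, 0.2587, 0.0888]
tcp_rot: [1.806, 2.479, 0.176]
contact_force: [0.3, -1.7, 29.0]
grip_width: 0.0175
```

```bash
python3 - <<'E'
from h import *
for i in range(8):
    z=grab('wrist')
    if i%4==3: lean(z);cop()
blade(grab('side'));togo(566,257.3,91,BD+np.pi/2)
E
```

```text
lean -0.0098 -78.07 -76.99
t 21.67 Fxb -1.43 Fyb -2.27 Fz 36.16 My 0.131 CoP from heel mm (Fu=2) 29.0
lean -0.0096 -78.04 -76.98
t 21.87 Fxb -1.65 Fyb -2.33 Fz 35.84 My 0.102 CoP from heel mm (Fu=2) 31.6
top 20 20 slope 0.0114 z(-30),z(30),z(80) [50.9 51.5 52.1] rms 0.53
bot 20 20 slope -0.0084 z(-30),z(30),z(80) [27.9 27.4 27. ] rms 0.33
t 21.9167 p [567.3 258.6  88.8] yaw 107.88 zax [ 0.123   0.0518 -0.991 ] F [-1.63 -2.93 35.46] w 17.6
 go [-0.8 -1.4 -2.4] turn -0.0055 q [-0.39  0.92 -0.18  1.6   0.33  0.52  1.11]
```

Emit:
step_arm --deltas '[1,0,-0.9,2,0,1,0,-0.9,2,0,1,0,-1.3,2,0]'

```text
time: 22.17
ee_pos: [0.5678, 0.2588, 0.0886]
tcp_rot: [1.803, 2.473, 0.189]
contact_force: [-2.6, -3.5, 40.2]
grip_width: 0.0175
```

```bash
python3 - <<'E'
from h import *
for i in range(12):
    z=grab('wrist')
    if i%4==3: lean(z);cop()
blade(grab('side'));togo(566,257.3,91,BD+np.pi/2)
E
```

```text
lean -0.0062 -77.73 -77.04
t 22.37 Fxb -2.95 Fyb -3.56 Fz 38.28 My 0.405 CoP from heel mm (Fu=2) 33.5
lean -0.0067 -77.78 -77.04
t 22.57 Fxb -4.62 Fyb -2.13 Fz 38.65 My 0.386 CoP from heel mm (Fu=2) 46.4
lean -0.0062 -77.72 -77.04
t 22.77 Fxb -4.5 Fyb -3.03 Fz 39.26 My 0.358 CoP from heel mm (Fu=2) 45.7
top 20 20 slope 0.0093 z(-30),z(30),z(80) [50.7 51.2 51.7] rms 0.66
bot 20 20 slope -0.014 z(-30),z(30),z(80) [28.  27.2 26.5] rms 0.29
t 22.8167 p [567.8 258.8  88.6] yaw 107.87 zax [ 0.1327  0.0554 -0.9896] F [-3.36 -4.46 38.33] w 17.3
 go [-0.9 -1.8 -2.7] turn -0.0057 q [-0.4   0.91 -0.18  1.61  0.33  0.5   1.11]
```

```bash
python3 -c "
from station import bot
print(bot.finish_job())"
```

```text
the job is handed in; nothing more can be done
None
```

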